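# Dock the disc pallet and lock it in

## Task

Push the grey pallet with its four discs along the bench, without lifting it, into the docking station, fully home so that the blue sliding stop is driven back to the end of its travel. Then swing the red lever clockwise all the way across behind the pallet to lock it in. All four discs must stay in their pockets, and the ring gauge, tape roll and glue bottle must be left where they stand.

Things in the scene. Friction and masses are not known exactly. Their poses are not given: they have to be found in the camera images.
- dock: Dock fixed to the bench. Origin on the bench top under the centre of a fully docked pallet; x = the way in (mouth towards -x), z up. Guide rails x -50 to +100 mm, 20 mm high, inner faces at y = -68 and +68 mm; yellow lead-ins 12 mm high widen to about +-84 mm at x = -81. Grey end block at x = 86 to 104. No floor plate: the pallet slides on the bench.
- pallet: Loose grey plate 132 x 132 x 24 mm, about 0.45 kg (2 to 4 N to slide), origin under its centre, x and y along its edges, a white disc in each of four pockets 8 mm deep. Starts flat before the dock's mouth, 180 to 215 mm short of home, up to 20 mm off the middle, turned up to 0.2 rad; its -x edge faces away from the dock. Too wide to grasp: push that edge, for instance with both fingers apart.
- stop_slide (a joint): Blue stop plate between the rails (92 mm wide, z 11 to 29 mm), pushed back by the pallet's front edge; 0 = out (starts at 0 to 0.008), 0.03 m = end of its travel, with its front face at x = +66 mm of the dock. No spring; friction of about 2 N holds it where it is.
- lock_lever (a joint): Red lever bar, 17 mm wide, z 14 to 26 mm, 136 mm long from its pivot. 0 = open: the bar points from the pivot along the dock's -x turned 0.20 rad outwards (towards the dock's -y). Grows clockwise from above to the end stop 1.77 rad, where it points to the dock's +y, across the mouth, just behind a docked pallet. Starts at 0 to 0.12; stays where left (friction 0.12 N m).
- lever_knob (a point): Point on the axis of the lever's upright black knob, 115 mm from the pivot, 50 mm above the bench. The knob is 18 mm in diameter and stands from z = 32 to 69 mm; it can be pushed sideways or taken between the fingers from above.
- lever_pivot (a point): Point on the lever's upright axis, 20 mm above the bench, at x = -75, y = -96 mm of the dock.
- pallet_disc_1: White moulded disc, 52 mm across, 12 mm high, loose in a pocket of the pallet; origin under its centre, 16 mm above the pallet's underside when it lies in the pocket.
- pallet_disc_2: Another such disc.
- pallet_disc_3: Another such disc.
- pallet_disc_4: Another such disc.
- glue_bottle: White dropper bottle with red cap, 52 mm across, 129 mm high, loose, behind the dock; origin under its centre.
- tape_roll: Brown tape roll, 94 mm across, 48 mm high, loose, beyond the dock; origin under its centre.
- ring_gauge: Flat steel ring gauge with a dark handle, 69 x 118 x 8 mm, loose, on the robot's side of the dock; origin under its centre.

How it is judged:
On the way, in this order (a step that is already met when the one before it is completed fails the run):
1. the pallet is home in the dock, the blue stop at the end of its travel, with the lever still open (x of pallet in the frame of dock above -0.005 m and value of joint stop_slide above 0.0255 m and value of joint lock_lever below 1.2 rad), for 0.2 s.
2. the lever is swung across behind the pallet (value of joint lock_lever above 1.69 rad), for 0.2 s.
At the end, for the whole second after the job is handed in: The pallet lies flat between the guide rails within 5 mm of home, the blue stop within 4.5 mm of the end of its travel, the lever within 0.08 rad of its closed end stop, the pallet at rest, and all four discs lie in their pockets (x of pallet in the frame of dock between -0.005 and 0.005 m and y of pallet in the frame of dock between -0.006 and 0.006 m and z of pallet in the frame of dock below 0.004 m and angle between pallet's own z axis and vertical below 0.05 rad and value of joint stop_slide above 0.0255 m and value of joint lock_lever above 1.69 rad and linear speed of pallet below 0.01 m/s and z of each of pallet_disc_1, pallet_disc_2, pallet_disc_3, pallet_disc_4 in the frame of pallet below 0.021 m and horizontal distance between each of pallet_disc_1, pallet_disc_2, pallet_disc_3, pallet_disc_4 and pallet below 0.05 m); the robot touches nothing.
It fails at once if the glue bottle is moved by more than 25 mm or tipped over (distance of glue_bottle from where it was at the start of the episode above 0.025 m or angle between glue_bottle's own z axis and vertical above 0.5 rad).
It fails at once if the tape roll is moved by more than 25 mm (distance of tape_roll from where it was at the start of the episode above 0.025 m).
It fails at once if the ring gauge is moved by more than 25 mm (distance of ring_gauge from where it was at the start of the episode above 0.025 m).
It fails at once if the pallet is lifted off the bench (height (world z) of pallet above 0.03 m).
It also fails if it takes over 54 s, if anything falls off the work surface, if the arm or the gripper's body presses on something with over 40 N, if the wrist force passes 120 N, or if a joint passes its speed limit or range.

## Robot

A 7-joint arm with a two-finger parallel gripper is mounted at the origin on a cart in front of the work surface, level with it; the furniture and walls round the work are solid. World frame = base frame: x ahead of the robot, y to its left, z up, the work surface at z = 0. Lengths are in m, angles in rad, forces in N, time in s.
With the tool pointing down it reaches from about 0.4 to 0.875 m from the base axis. Payload 6.5 kg.
Tool frame: the origin (TCP) lies between the finger pads; the fingertips stand 19 mm ahead of it and the grasp point (between the pads) is the TCP (env.tip_extent is the distance from the TCP to the fingertips, in m); z points along the fingers, y is the line along which they close (so a half turn about z gives the same grasp; the last joint's range is limited). The gripper opens to 88 mm and grips with 3 to 60 N. Pads are 18 mm wide; open, the fingers measure 123 mm over their backs; the gripper's body (75 mm by 187 mm) begins 45 mm behind the grasp point.
Start: joints at [1.101, 0.536, -0.004, 1.538, 0.003, 1.067, -0.071], TCP at [0.255, -0.598, 0.258] pointing down, gripper open.
Joint ranges: [-2.7, 2.7], [-0.37, 2.16], [-1.27, 1.26], [0.24, 2.4], [-1.31, 4.45], [0.19, 1.91], [-2.76, 2.76]. Speed limits (rad/s): [2.39, 2.39, 3.14, 3.14, 3.14, 3.14, 3.14].

## Interface

Orientations are given as a unit quaternion [x, y, z, w].
In Python, from station import env gives the robot as it stands. The module is installed in compiled form; this text tells all that it offers.
- The arm moves only by the shell command python3 -m jog 'ROWS'. ROWS is a JSON object whose one key "deltas" holds a list of rows, each an object with "travel": the shift along the world's x, y, z in m, a list of three; "spin": the turn about the world's z in degrees; "grip": the finger opening in m, from 0 to 0.0881. In form: {"deltas": [{"travel": [tx, ty, tz], "spin": spin, "grip": grip}, ...]}. A call has 1 to 5 rows; each row is the pose to reach, as a shift and turn from the pose commanded when the call began; what a row does not reach only later rows make up. A row lasts 1/8 s, in which the tool goes at most 62.5 mm and 10.7 degrees, less where a joint would pass 70% of its speed; a pose out of reach is approached as far as the arm can. A call with a gripper value outside its range is refused whole. The fingers move at their own pace and stop on an object; the grip force is fixed at half the most. Time passes only in rows, so rows that repeat a pose let the fingers close. It gives the time, the measured TCP pose, the force, the opening and the grip force at its end, in the units of the state.
- env.state(): the state, without advancing time (a new reading comes with each control period).
- env.get_image(name): name is "scene" or "top" or "wrist"; returns the picture (400x640x3 uint8, red, green, blue); there is no depth.
- env.camera_info(name): a dict with "mtx" (3x3 intrinsics, pixels), "T" (4x4, takes a point from camera to world coordinates); the wrist camera has in their place "T_tool_cam" (4x4, takes a point from camera to tool coordinates, whose origin is the TCP and whose axes are the flange's). Camera axes: x right, y up, looking along -z (the intrinsics and any distortion apply to the point x, -y, -z); pixel columns grow to the right and rows downward; lengths in m; the calibration is good to about 2 mm. A picture is of the moment at which its call begins: read the wrist's pose just before it. camera_info takes no time and is no camera call.
- env.sign_off(): hands the job in; it is judged then, once.
The state is a dict: "time": time; "qpos": joint angles; "dq": joint speeds; "tau": joint torques, N m; "eef_pos": TCP position; "ee_rot": TCP orientation; "force": force on the tool from outside, world axes, zero at the start; "ft_torque": the same for the moment, N m; "gripper_width": opening from 0.0 (shut) to 1.0 (fully open); "finger_force": force on a finger pad.
Only numpy, scipy, OpenCV 4.12 (cv2) and the standard library are available. Lean on these libraries where they do the work, as an engineer would, in place of code of your own. Each camera call takes 0.05 s, during which the arm holds its last target. There are 200 camera calls.

## Working session

There is one attempt and no reset: what is moved stays moved. The work goes in short steps, Python scripts to look and compute and a shell command to move; the robot and the scene stay as the last step left them, time stands still between calls to the robot, and variables do not carry over. Pictures are saved under pics/ and viewed, at most 10 in all, crops included, and the job is handed in when it is done.

```bash
mkdir -p pics; python3 - <<'E'
from station import env
import cv2,numpy as np
for n in("top","scene"):
    im=env.get_image(n); cv2.imwrite(f"pics/{n}0.png",im[:,:,::-1])
    c=env.camera_info(n); print(n,np.round(c["mtx"],1).tolist(),np.round(c["T"],3).tolist(),[k for k in c])
s=env.state(); print(s)
E
```

```text
top [[416.4, 0.0, 315.2], [0.0, 416.4, 194.6], [0.0, 0.0, 1.0]] [[0.012, 0.992, -0.124, 0.44], [-1.0, 0.016, 0.027, 0.19], [0.029, 0.124, 0.992, 1.014], [0.0, 0.0, 0.0, 1.0]] ['mtx', 'T']
scene [[465.3, 0.0, 323.7], [0.0, 465.3, 198.9], [0.0, 0.0, 1.0]] [[-0.863, 0.37, -0.344, 0.129], [-0.505, -0.605, 0.615, 0.912], [0.019, 0.705, 0.709, 0.914], [0.0, 0.0, 0.0, 1.0]] ['mtx', 'T']
{'time': 0.1, 'qpos': array([ 1.10080487,  0.53709774, -0.00443917,  1.5387412 ,  0.00258546,
        1.06729921, -0.07118316]), 'dq': array([ 0.00059762, -0.00257404, -0.00096672, -0.0033907 , -0.00013102,
       -0.0004549 ,  0.00206452]), 'tau': array([ 3.91150767e-03, -5.72069979e+01,  9.93645228e-01, -2.52229947e+01,
       -5.63617819e-02,  1.34841309e-02,  3.11859833e-05]), 'eef_pos': array([ 0.25518342, -0.59725681,  0.25693482]), 'ee_rot': array([ 9.79679688e-01,  2.00566987e-01, -2.03526757e-04, -7.42489024e-04]), 'force': array([-0.24325283, -0.32323591,  0.17690843]), 'ft_torque': array([-0.03367407,  0.02921796, -0.00628337]), 'finger_force': 0.0, 'gripper_width': 1.0051723571349087}
```

View pics/top0.png

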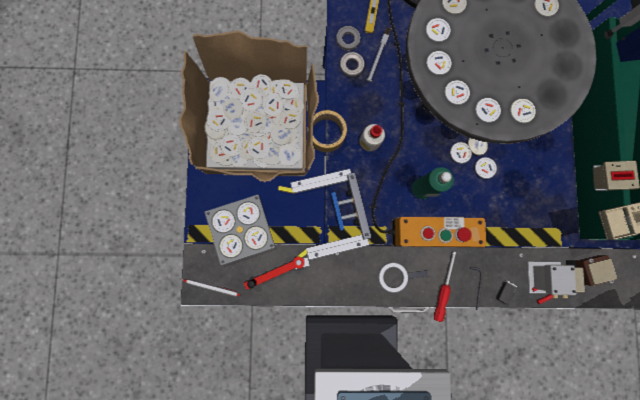

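View pics/scene0.png

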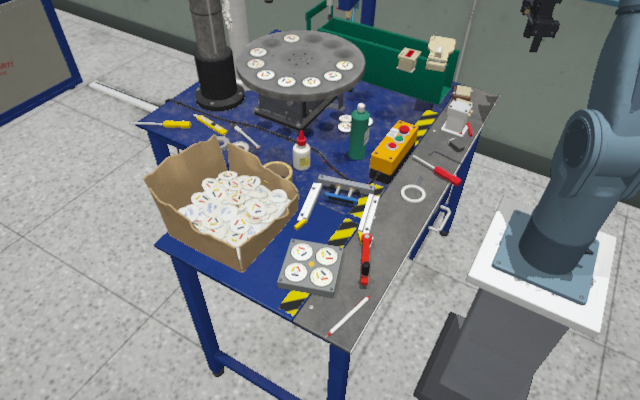

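The top view shows the pallet at about (240,230), the dock with its mouth to the left, white rails at (325,180) and (338,250), and the lever from pivot (303,262) to knob (250,284). World x is up in the image and y is to the left. Next I'll mask by colour and measure.

```bash
cat > h.py <<'E'
from station import env
import cv2,numpy as np
def ray(n,uv,z):
    c=env.camera_info(n);K=c["mtx"];T=np.array(c["T"])
    uv=np.atleast_2d(np.asarray(uv,float))
    d=np.c_[(uv[:,0]-K[0][2])/K[0][0],-(uv[:,1]-K[1][2])/K[1][1],-np.ones(len(uv))]@T[:3,:3].T
    o=T[:3,3]; return o+d*((z-o[2])/d[:,2])[:,None]
def proj(n,P):
    c=env.camera_info(n);T=np.linalg.inv(np.array(c["T"]));p=np.atleast_2d(P)@T[:3,:3].T+T[:3,3]
    K=np.array(c["mtx"]);return np.c_[K[0,2]-K[0,0]*p[:,0]/p[:,2],K[1,2]+K[1,1]*p[:,1]/p[:,2]]
def blobs(m,lo,hi):
    n,l,st,ce=cv2.connectedComponentsWithStats(m.astype(np.uint8))
    return [(l==i,st[i],ce[i]) for i in range(1,n) if lo<st[i][4]<hi]
E
python3 - <<'E'
from h import *
im=cv2.imread("pics/top0.png"); hsv=cv2.cvtColor(im,cv2.COLOR_BGR2HSV); H,S,V=[hsv[...,i].astype(int) for i in range(3)]
roi=np.zeros(H.shape,bool); roi[165:300,185:400]=1
for nm,m,lo,z in [("white",(S<40)&(V>185),60,.02),("red",((H<8)|(H>172))&(S>130)&(V>90),30,.02),("yel",(H>20)&(H<32)&(S>150)&(V>150),10,.012),("blue",(H>100)&(H<115)&(S>120)&(V>110),30,.029)]:
    for b,st,ce in blobs(m&roi,lo,5000):
        p=np.argwhere(b)[:,::-1].astype(np.float32); r=cv2.minAreaRect(p)
        print(nm,st.tolist(),np.round(ce,1),"w",np.round(ray("top",ce,z)[0][:2],3),"rect",np.round(ray("top",cv2.boxPoints(r),z)[:,:2],3).tolist())
c=cv2.resize(im[160:310,180:380],None,fx=4,fy=4,interpolation=cv2.INTER_CUBIC); cv2.imwrite("pics/crop1.png",c)
E
```

```text
white [292, 170, 58, 22, 511] [319.8 180.7] w [0.598 0.152] rect [[0.593, 0.221], [0.628, 0.082], [0.605, 0.077], [0.57, 0.216]]
white [238, 203, 21, 21, 283] [247.7 213.2] w [0.517 0.323] rect [[0.541, 0.347], [0.542, 0.299], [0.494, 0.298], [0.493, 0.345]]
white [213, 211, 21, 21, 288] [222.9 221.1] w [0.497 0.381] rect [[0.497, 0.414], [0.531, 0.382], [0.498, 0.348], [0.465, 0.379]]
white [245, 227, 21, 22, 281] [255.3 237.4] w [0.46  0.303] rect [[0.484, 0.328], [0.485, 0.281], [0.435, 0.28], [0.435, 0.327]]
white [220, 235, 21, 22, 286] [230.2 245.7] w [0.44  0.362] rect [[0.439, 0.395], [0.473, 0.362], [0.441, 0.328], [0.406, 0.361]]
white [307, 235, 62, 24, 582] [336.5 246.4] w [0.441 0.111] rect [[0.436, 0.182], [0.473, 0.041], [0.447, 0.034], [0.412, 0.175]]
white [380, 263, 20, 29, 165] [388.3 277.3] w [ 0.37  -0.012] rect [[0.403, 0.007], [0.404, -0.038], [0.339, -0.037], [0.338, 0.008]]
white [187, 280, 49, 15, 123] [211.3 287.3] w [0.343 0.402] rect [[0.355, 0.459], [0.36, 0.458], [0.332, 0.345], [0.327, 0.347]]
red [254, 257, 50, 28, 394] [279.  270.6] w [0.383 0.245] r
[... 881 characters left out ...]
01] rect [[0.484, 0.005], [0.489, 0.005], [0.489, -0.007], [0.484, -0.007]]
yel [270, 229, 13, 14, 73] [275.5 237.5] w [0.461 0.256] rect [[0.47, 0.28], [0.481, 0.27], [0.451, 0.239], [0.44, 0.25]]
yel [328, 231, 10, 11, 62] [331.7 236.6] w [0.464 0.122] rect [[0.476, 0.134], [0.481, 0.114], [0.458, 0.108], [0.453, 0.128]]
yel [187, 236, 7, 6, 20] [189.9 239.6] w [0.453 0.459] rect [[0.45, 0.465], [0.461, 0.466], [0.462, 0.452], [0.45, 0.451]]
yel [299, 250, 8, 7, 30] [302.7 253.6] w [0.423 0.191] rect [[0.419, 0.201], [0.433, 0.186], [0.427, 0.18], [0.413, 0.194]]
blue [332, 192, 12, 38, 145] [337.4 210.3] w [0.526 0.11 ] rect [[0.569, 0.125], [0.571, 0.116], [0.483, 0.094], [0.481, 0.103]]
```

View pics/crop1.png

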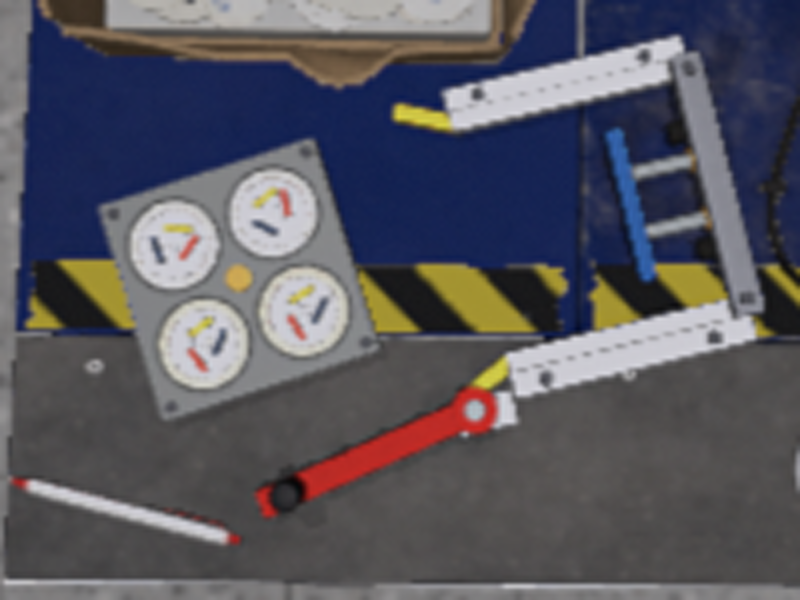

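The crop shows the pallet corners at (100,207), (315,140), (380,347) and (165,418), the rail outer edges, the pivot at (474,410) and the knob at (286,494). I'll convert these to world positions and check them against the given sizes.

```bash
python3 - <<'E'
from h import *
R=lambda pts,z:ray("top",np.array(pts,float)/4+[180-.4,160-.4],z)[:,:2]
u=R([(443,93),(680,37)],.02);l=R([(520,397),(755,340)],.02)
print("rails",u,l,np.linalg.norm(u[1]-u[0]),np.linalg.norm(l[1]-l[0]))
d=(u[1]-u[0])+(l[1]-l[0]);print(np.degrees(np.arctan2(d[1],d[0])))
th=np.arctan2(d[1],d[0]);X=np.array([np.cos(th),np.sin(th)]);Y=np.array([-X[1],X[0]])
o=np.r_[u,l].mean(0)-.025*X;print("dock by rails",o,"width",(u-l)@Y)
eb=R([(668,57),(700,50),(763,310),(735,315)],.03);print("endblock",(eb-o)@np.c_[X,Y])
pv=R([(474,410)],.03)[0];print("pivot",pv,(pv-o)@np.c_[X,Y])
kn=R([(286,494)],.069)[0];print("knob",kn,(kn-o)@np.c_[X,Y],np.linalg.norm(kn-pv))
bl=R([(607,131),(643,280)],.029);print("blue",(bl-o)@np.c_[X,Y])
pc=R([(100,207),(315,140),(380,347),(165,418)],.024);print("pallet",pc,pc.mean(0),[np.linalg.norm(pc[i]-pc[i-1]) for i in range(4)])
e=pc[1]-pc[0]+pc[2]-pc[3];ph=np.arctan2(e[1],e[0]);print("pal in dock",(pc.mean(0)-o)@np.c_[X,Y],"yaw",np.degrees(ph),"rel",ph-th)
ds=ray("top",[(247.7,213.2),(222.9,221.1),(255.3,237.4),(230.2,245.7)],.028)[:,:2];print("discs",ds.mean(0))
# scene check
print("scene proj of pallet corners",proj("scene",np.c_[pc,[.024]*4]).round(0).tolist(), "knob",proj("scene",[*kn,.069]),"pivot",proj("scene",[*pv,.03]))
E
```

```text
rails [[0.591753   0.22301545]
 [0.62852078 0.07990447]] [[0.41120007 0.17414038]
 [0.44628129 0.03485551]] 0.14775866332040397 0.14363483357736875
-75.72530444593566
dock by rails [0.51327451 0.15220707] width [0.18702949 0.18772057]
endblock [[ 0.08692851  0.08212457]
 [ 0.10673647  0.08182786]
 [ 0.10468948 -0.07763355]
 [ 0.08783703 -0.07659047]]
pivot [0.40369434 0.20100539] [-0.07431095 -0.0941646 ]
knob [0.35796503 0.30394384] [-0.18534667 -0.11310036] 0.11263878237599873
blue [[ 0.04060605  0.04721614]
 [ 0.04006467 -0.04389829]]
pallet [[0.51962709 0.42413992]
 [0.56153168 0.29858882]
 [0.43946529 0.25694744]
 [0.39688543 0.38100216]] [0.47937737 0.34016959] [np.float64(0.13010142318636528), np.float64(0.1323596262190084), np.float64(0.1289736737339581), np.float64(0.13115875095711346)]
pal in dock [-0.19051717  0.01349555] yaw -71.30050941822748 rel 0.07722724195938158
discs [0.47820042 0.34098028]
scene proj of pallet corners [[277.0, 281.0], [291.0, 237.0], [342.0, 246.0], [333.0, 290.0]] knob [[364.92667916 262.01196611]] pivot [[365.87657633 235.43054528]]
```

```bash
python3 -m jog '{"deltas":[{"travel":[0.04,0.046,0],"spin":9,"grip":0.088},{"travel":[0.08,0.092,0],"spin":18,"grip":0.088},{"travel":[0.12,0.138,0],"spin":27,"grip":0.088},{"travel":[0.16,0.184,0],"spin":36,"grip":0.088},{"travel":[0.2,0.23,0],"spin":45,"grip":0.088}]}'
python3 -m jog '{"deltas":[{"travel":[0.01,0.06,0],"spin":8,"grip":0.088},{"travel":[0.02,0.12,0],"spin":16,"grip":0.088},{"travel":[0.03,0.18,0],"spin":24,"grip":0.088},{"travel":[0.04,0.24,0],"spin":32,"grip":0.088},{"travel":[0.045,0.3,0],"spin":40.6,"grip":0.088}]}'
python3 -m jog '{"deltas":[{"travel":[-0.01,0.06,0],"spin":0,"grip":0.088},{"travel":[-0.02,0.12,0],"spin":0,"grip":0.088},{"travel":[-0.03,0.18,0],"spin":0,"grip":0.088},{"travel":[-0.03,0.24,0],"spin":0,"grip":0.088},{"travel":[-0.03,0.3,0],"spin":0,"grip":0.088}]}'
```

```text
time: 0.72
eef_pos: [0.4562, -0.3661, 0.2575]
ee_rot: [0.827, 0.562, -0.0, -0.0]
force: [0.8, -0.2, 0.7]
gripper_width: 0.999
finger_force: 0.0
time: 1.35
eef_pos: [0.5004, -0.0658, 0.2577]
ee_rot: [0.581, 0.814, 0.0, 0.0]
force: [0.8, -0.4, 0.0]
gripper_width: 1.001
finger_force: 0.0
time: 1.98
eef_pos: [0.4701, 0.2338, 0.2576]
ee_rot: [0.583, 0.813, -0.0, 0.0]
force: [0.2, 0.5, 1.2]
gripper_width: 0.996
finger_force: 0.0
```

```bash
python3 -m jog '{"deltas":[{"travel":[-0.007,0.06,0],"spin":0,"grip":0.088},{"travel":[-0.014,0.12,0],"spin":0,"grip":0.088},{"travel":[-0.022,0.18,0],"spin":0,"grip":0.088},{"travel":[-0.022,0.199,0],"spin":0,"grip":0.088},{"travel":[-0.022,0.199,-0.05],"spin":0,"grip":0.088}]}'
python3 -m jog '{"deltas":[{"travel":[0,0,-0.05],"spin":0,"grip":0.088},{"travel":[0,0,-0.1],"spin":0,"grip":0.088},{"travel":[0,0,-0.14],"spin":0,"grip":0.088},{"travel":[0,0,-0.178],"spin":0,"grip":0.088},{"travel":[0,0,-0.178],"spin":0,"grip":0.088}]}'
python3 - <<'E'
from h import *
im=env.get_image("scene");cv2.imwrite("pics/s1.png",cv2.resize(im[160:360,200:440,::-1],None,fx=3,fy=3))
E
```

```text
time: 2.6
eef_pos: [0.4494, 0.435, 0.2101]
ee_rot: [0.582, 0.813, 0.004, 0.0]
force: [1.2, -0.6, -1.2]
gripper_width: 0.994
finger_force: 0.0
time: 3.22
eef_pos: [0.4474, 0.4284, 0.0269]
ee_rot: [0.583, 0.813, -0.003, 0.0]
force: [0.6, -0.9, -0.1]
gripper_width: 0.997
finger_force: 0.0
```

View pics/s1.png

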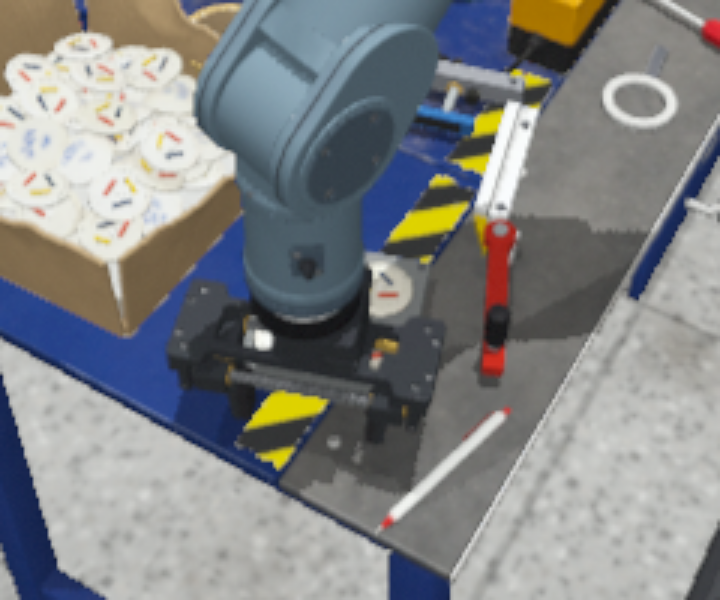

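The gripper stands behind the pallet and clear of the lever. Now I'll make contact and start pushing, straightening the pallet as it moves.

```bash
python3 -m jog '{"deltas":[{"travel":[0.003,-0.008,0],"spin":0,"grip":0.088},{"travel":[0.005,-0.014,0],"spin":0,"grip":0.088},{"travel":[0.0065,-0.019,0],"spin":0,"grip":0.088},{"travel":[0.008,-0.025,0],"spin":-0.3,"grip":0.088},{"travel":[0.009,-0.031,0],"spin":-0.7,"grip":0.088}]}'
python3 -m jog '{"deltas":[{"travel":[0.002,-0.009,0],"spin":-0.6,"grip":0.088},{"travel":[0.0035,-0.019,0],"spin":-1.2,"grip":0.088},{"travel":[0.005,-0.029,0],"spin":-2,"grip":0.088},{"travel":[0.0065,-0.037,0],"spin":-2.6,"grip":0.088},{"travel":[0.0075,-0.043,0],"spin":-3,"grip":0.088}]}'
cat > loc.py <<'E'
from h import *
import sys
im=env.get_image("top");cv2.imwrite(f"pics/{sys.argv[1]}.png",im[:,:,::-1])
hsv=cv2.cvtColor(im,cv2.COLOR_RGB2HSV); S,V=[hsv[...,i].astype(int) for i in (1,2)]
roi=np.zeros(S.shape,bool); roi[185:275,185:345]=1
th=np.radians(-75.7);X=np.array([np.cos(th),np.sin(th)]);Y=np.array([-X[1],X[0]]);o=np.array([.5147,.1526])
for b,st,ce in blobs((S<40)&(V>185)&roi,60,420):
    p=ray("top",ce,.028)[0][:2];print(st.tolist(),np.round(p,3),"dock",np.round((p-o)@np.c_[X,Y],4))
E
python3 loc.py t1
```

```text
time: 3.9
eef_pos: [0.4577, 0.4027, 0.0312]
ee_rot: [0.587, 0.809, 0.003, -0.001]
force: [-1.2, 5.4, 3.1]
gripper_width: 1.002
finger_force: 2.7
time: 4.53
eef_pos: [0.4655, 0.3597, 0.0312]
ee_rot: [0.608, 0.794, 0.003, -0.001]
force: [-0.8, 6.9, 3.5]
gripper_width: 0.995
finger_force: 2.8
[292, 185, 31, 7, 122] [0.581 0.192] dock [-0.0216  0.0738]
[263, 201, 22, 21, 303] [0.521 0.262] dock [-0.1046  0.0337]
[240, 208, 19, 14, 140] [0.516 0.316] dock [-0.1582  0.0415]
[274, 226, 16, 8, 61] [0.48  0.241] dock [-0.0941 -0.0114]
[323, 239, 22, 14, 190] [0.442 0.114] dock [ 0.0194 -0.08  ]
```

```bash
python3 -c "
import cv2;a=cv2.imread('pics/t1.png');cv2.imwrite('pics/t1c.png',cv2.resize(a[160:310,180:380],None,fx=4,fy=4))"
```

```text
(no output)
```

View pics/t1c.png

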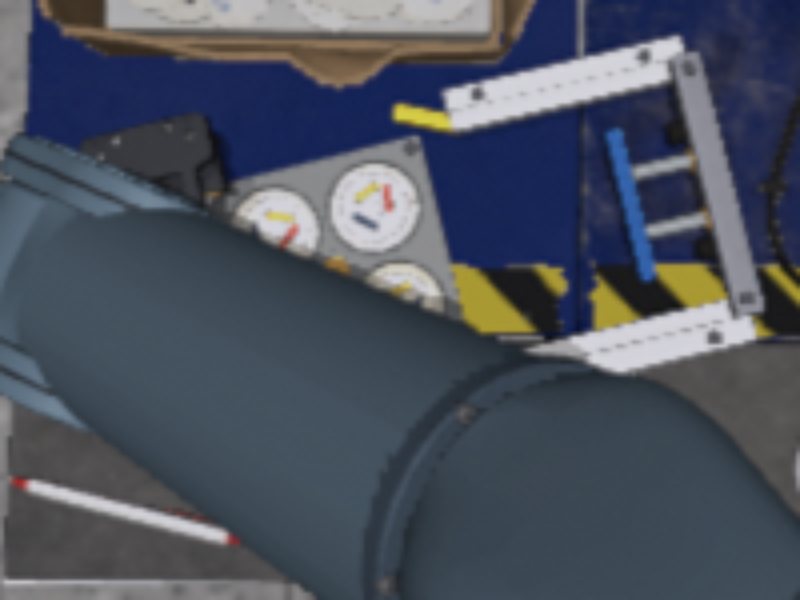

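The front corner is at (425,135), disc 1 at (375,208), and the front edge is nearly parallel to the blue stop. The pallet is at about x=-136 mm and y=+2 mm in the dock frame, turned about 1°. I'll continue into the rails.

```bash
python3 -m jog '{"deltas":[{"travel":[0.0015,-0.01,0],"spin":-0.2,"grip":0.088},{"travel":[0.003,-0.02,0],"spin":-0.4,"grip":0.088},{"travel":[0.005,-0.03,0],"spin":-0.6,"grip":0.088},{"travel":[0.0075,-0.04,0],"spin":-0.8,"grip":0.088},{"travel":[0.0095,-0.048,0],"spin":-0.8,"grip":0.088}]}'
python3 loc.py t2
```

```text
time: 5.2
eef_pos: [0.4746, 0.3119, 0.031]
ee_rot: [0.613, 0.79, 0.002, -0.001]
force: [-1.4, 6.7, 5.8]
gripper_width: 0.997
finger_force: 3.5
[292, 185, 31, 7, 123] [0.581 0.192] dock [-0.0217  0.0739]
[284, 198, 21, 21, 296] [0.529 0.214] dock [-0.0558  0.029 ]
[262, 204, 18, 12, 94] [0.529 0.266] dock [-0.1065  0.0418]
```

```bash
python3 -m jog '{"deltas":[{"travel":[0.003,-0.0116,0],"spin":0,"grip":0.088},{"travel":[0.006,-0.0232,0],"spin":0,"grip":0.088},{"travel":[0.009,-0.0349,0],"spin":0,"grip":0.088},{"travel":[0.012,-0.0465,0],"spin":0,"grip":0.088},{"travel":[0.0145,-0.056,0],"spin":0,"grip":0.088}]}'
python3 loc.py t3
```

```text
time: 5.88
eef_pos: [0.4891, 0.2551, 0.0307]
ee_rot: [0.614, 0.79, 0.002, -0.001]
force: [-0.5, 5.8, 4.6]
gripper_width: 0.997
finger_force: 3.0
[292, 185, 31, 7, 124] [0.581 0.192] dock [-0.0219  0.0739]
[307, 193, 22, 19, 236] [0.548 0.155] dock [0.0059 0.0325]
```

```bash
python3 -m jog '{"deltas":[{"travel":[0.0015,-0.006,0],"spin":0,"grip":0.088},{"travel":[0.003,-0.012,0],"spin":0,"grip":0.088},{"travel":[0.0044,-0.0175,0],"spin":0,"grip":0.088},{"travel":[0.0057,-0.0225,0],"spin":0,"grip":0.088},{"travel":[0.0064,-0.025,0],"spin":0,"grip":0.088}]}'
python3 -m jog '{"deltas":[{"travel":[0.0002,-0.001,0],"spin":0,"grip":0.088},{"travel":[0.0005,-0.002,0],"spin":0,"grip":0.088},{"travel":[0.0005,-0.002,0],"spin":0,"grip":0.088}]}'
```

```text
time: 6.55
eef_pos: [0.4952, 0.2311, 0.0306]
ee_rot: [0.614, 0.79, 0.002, -0.001]
force: [-1.9, 8.0, 4.1]
gripper_width: 0.992
finger_force: 4.1
time: 6.92
eef_pos: [0.4956, 0.2292, 0.0306]
ee_rot: [0.613, 0.79, 0.002, -0.001]
force: [-2.4, 7.7, 3.0]
gripper_width: 0.994
finger_force: 3.9
```

```bash
for i in 1; do python3 -m jog '{"deltas":[{"travel":[0.0002,-0.001,0],"spin":0,"grip":0.088},{"travel":[0.0005,-0.002,0],"spin":0,"grip":0.088},{"travel":[0.0005,-0.002,0],"spin":0,"grip":0.088}]}'; done
python3 -m jog '{"deltas":[{"travel":[0.0002,-0.001,0],"spin":0,"grip":0.088},{"travel":[0.0005,-0.002,0],"spin":0,"grip":0.088},{"travel":[0.0005,-0.002,0],"spin":0,"grip":0.088}]}'
```

```text
time: 7.3
eef_pos: [0.4961, 0.2273, 0.0306]
ee_rot: [0.613, 0.79, 0.002, -0.001]
force: [-1.4, 7.2, 3.5]
gripper_width: 0.996
finger_force: 4.0
time: 7.68
eef_pos: [0.4961, 0.2271, 0.0306]
ee_rot: [0.613, 0.79, 0.003, -0.002]
force: [-2.7, 12.2, 3.2]
gripper_width: 1.003
finger_force: 6.0
```

```bash
python3 -m jog '{"deltas":[{"travel":[0.0004,-0.0015,0],"spin":0,"grip":0.088},{"travel":[0.0004,-0.0015,0],"spin":0,"grip":0.088},{"travel":[0.0004,-0.0015,0],"spin":0,"grip":0.088}]}'
python3 loc.py t4; python3 -c "
import cv2;a=cv2.imread('pics/t4.png');cv2.imwrite('pics/t4c.png',cv2.resize(a[160:310,180:380],None,fx=4,fy=4))"
```

```text
time: 8.05
eef_pos: [0.4961, 0.227, 0.0307]
ee_rot: [0.613, 0.79, 0.004, -0.003]
force: [-3.2, 14.6, 0.8]
gripper_width: 0.998
finger_force: 7.5
[320, 190, 20, 16, 169] [0.559 0.126] dock [0.0371 0.0363]
```

View pics/t4c.png

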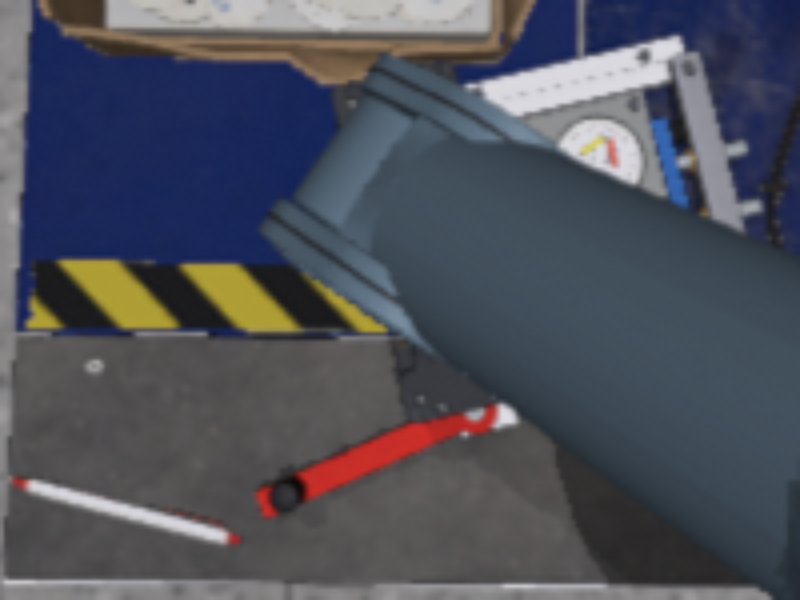

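The stop is driven back against the end block at (690,70), with the pallet's front edge on it and the disc at (600,153). The lever is still open. I'll back off, lift, and go to the knob.

```bash
python3 -m jog '{"deltas":[{"travel":[-0.0025,0.0097,0],"spin":0,"grip":0.088},{"travel":[-0.007,0.027,0],"spin":0,"grip":0.088},{"travel":[-0.01,0.039,0.03],"spin":0,"grip":0.06},{"travel":[-0.05,0.05,0.085],"spin":3,"grip":0.034},{"travel":[-0.09,0.06,0.12],"spin":9.5,"grip":0.034}]}'
python3 -m jog '{"deltas":[{"travel":[-0.02,0.01,0],"spin":0,"grip":0.034},{"travel":[-0.04,0.02,0],"spin":0,"grip":0.034},{"travel":[-0.04,0.02,0],"spin":0,"grip":0.034}]}'; python3 -c "
from station import env;s=env.state();print(s['qpos'],s['eef_pos'])"
```

```text
time: 8.72
eef_pos: [0.4066, 0.2813, 0.1511]
ee_rot: [0.546, 0.838, 0.0, 0.001]
force: [-0.4, 2.0, 0.9]
gripper_width: 0.682
finger_force: 0.0
time: 9.1
eef_pos: [0.3658, 0.3013, 0.1498]
ee_rot: [0.545, 0.838, -0.0, 0.0]
force: [0.1, -0.0, 0.2]
gripper_width: 0.39
finger_force: 0.0
[-0.24606557  0.49291162 -0.66272477  2.04732363  0.44435094  0.74522326
 -0.76791113] [0.36584805 0.30129991 0.1497868 ]
```

```bash
python3 -m jog '{"deltas":[{"travel":[-0.009,0.004,-0.03],"spin":0,"grip":0.034},{"travel":[-0.009,0.004,-0.055],"spin":0,"grip":0.034},{"travel":[-0.009,0.004,-0.065],"spin":0,"grip":0.034},{"travel":[-0.009,0.004,-0.08],"spin":0,"grip":0.034},{"travel":[-0.009,0.004,-0.095],"spin":0,"grip":0.034}]}'
python3 -m jog '{"deltas":[{"travel":[0,0,0],"spin":0,"grip":0.026},{"travel":[0,0,0],"spin":0,"grip":0.026}]}'
python3 - <<'E'
from h import *
im=env.get_image("wrist");cv2.imwrite("pics/w1.png",im[:,:,::-1])
p=np.array([.4033,.2015]);a0=np.radians(113.9)
k=p+.115*np.array([np.cos(a0),np.sin(a0)]);print(k)
for d in range(10,121,10):
    a=a0-np.radians(d);print(d,np.round(p+.115*np.array([np.cos(a),np.sin(a)])-k,3))
E
```

```text
time: 9.72
eef_pos: [0.3589, 0.3048, 0.0542]
ee_rot: [0.547, 0.837, 0.0, 0.0]
force: [0.1, -0.6, -1.0]
gripper_width: 0.386
finger_force: 0.0
time: 9.98
eef_pos: [0.3583, 0.305, 0.055]
ee_rot: [0.547, 0.837, 0.0, 0.0]
force: [-0.8, 0.4, -0.5]
gripper_width: 0.291
finger_force: 0.0
[0.35670872 0.3066392 ]
10 [0.019 0.006]
20 [0.039 0.01 ]
30 [0.059 0.009]
40 [0.078 0.005]
50 [ 0.097 -0.002]
60 [ 0.114 -0.012]
70 [ 0.129 -0.025]
80 [ 0.142 -0.041]
90 [ 0.152 -0.059]
100 [ 0.158 -0.078]
110 [ 0.161 -0.097]
120 [ 0.161 -0.117]
```

View pics/w1.png

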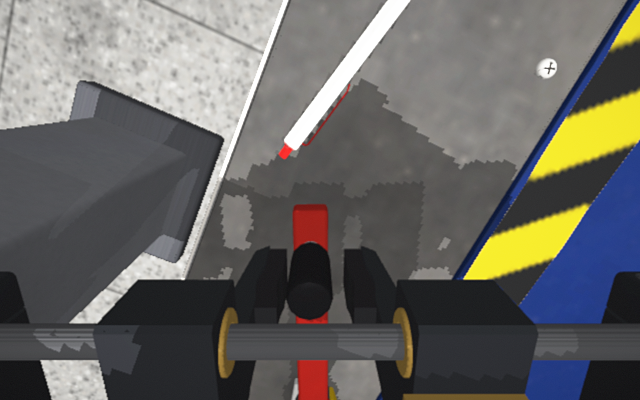

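The knob, at (310,285), stands centred between the fingers. Now I'll swing it along the arc, turning with it.

```bash
python3 -m jog '{"deltas":[{"travel":[0.009,0.003,0],"spin":-5,"grip":0.026},{"travel":[0.019,0.006,0],"spin":-10,"grip":0.026},{"travel":[0.039,0.01,0],"spin":-20,"grip":0.026},{"travel":[0.059,0.009,0],"spin":-30,"grip":0.026},{"travel":[0.078,0.005,0],"spin":-40,"grip":0.026}]}'
python3 -m jog '{"deltas":[{"travel":[0.019,-0.007,0],"spin":-10,"grip":0.026},{"travel":[0.036,-0.017,0],"spin":-20,"grip":0.026},{"travel":[0.051,-0.03,0],"spin":-30,"grip":0.026},{"travel":[0.064,-0.046,0],"spin":-40,"grip":0.026}]}'
```

```text
time: 10.65
eef_pos: [0.4364, 0.3102, 0.0552]
ee_rot: [0.802, 0.598, 0.0, -0.0]
force: [-1.3, -0.2, -0.7]
gripper_width: 0.291
finger_force: 0.6
time: 11.15
eef_pos: [0.5002, 0.264, 0.0552]
ee_rot: [0.958, 0.288, -0.0, -0.001]
force: [-1.2, 0.1, -0.1]
gripper_width: 0.296
finger_force: 0.7
```

```bash
python3 -m jog '{"deltas":[{"travel":[0.005,-0.009,0],"spin":-5,"grip":0.026},{"travel":[0.01,-0.018,0],"spin":-10,"grip":0.026},{"travel":[0.0135,-0.028,0],"spin":-15,"grip":0.026},{"travel":[0.0155,-0.036,0],"spin":-19,"grip":0.026},{"travel":[0.0155,-0.036,0],"spin":-19,"grip":0.026}]}'
python3 -m jog '{"deltas":[{"travel":[0.0005,-0.002,0],"spin":0,"grip":0.026},{"travel":[0.001,-0.004,0],"spin":0,"grip":0.026},{"travel":[0.001,-0.004,0],"spin":0,"grip":0.026}]}'
```

```text
time: 11.78
eef_pos: [0.5161, 0.2275, 0.0552]
ee_rot: [0.992, 0.128, 0.0, -0.0]
force: [1.0, 0.5, 0.4]
gripper_width: 0.295
finger_force: 0.0
time: 12.15
eef_pos: [0.5162, 0.2265, 0.055]
ee_rot: [0.992, 0.13, 0.0, -0.002]
force: [-2.0, 5.6, 0.3]
gripper_width: 0.295
finger_force: 2.8
```

```bash
python3 -m jog '{"deltas":[{"travel":[0.0005,-0.002,0],"spin":0,"grip":0.026},{"travel":[0.001,-0.004,0],"spin":0,"grip":0.026},{"travel":[0.001,-0.004,0],"spin":0,"grip":0.026}]}'
python3 -m jog '{"deltas":[{"travel":[-0.0015,0.006,0],"spin":0,"grip":0.034},{"travel":[-0.0015,0.006,0],"spin":0,"grip":0.034},{"travel":[-0.0015,0.006,0.03],"spin":0,"grip":0.034},{"travel":[-0.0015,0.006,0.09],"spin":0,"grip":0.034},{"travel":[-0.0015,0.006,0.15],"spin":0,"grip":0.034}]}'
python3 -m jog '{"deltas":[{"travel":[-0.05,-0.03,0],"spin":0,"grip":0.034},{"travel":[-0.09,-0.09,0.02],"spin":0,"grip":0.034},{"travel":[-0.1,-0.15,0.02],"spin":0,"grip":0.034},{"travel":[-0.1,-0.21,0.02],"spin":0,"grip":0.034},{"travel":[-0.1,-0.27,0.02],"spin":0,"grip":0.034}]}'
python3 -m jog '{"deltas":[{"travel":[0.01,-0.06,0],"spin":0,"grip":0.034},{"travel":[0.01,-0.12,0],"spin":0,"grip":0.034},{"travel":[0.01,-0.12,0],"spin":0,"grip":0.034}]}'
python3 loc.py t5; python3 -c "
import cv2;a=cv2.imread('pics/t5.png');cv2.imwrite('pics/t5c.png',cv2.resize(a[160:310,220:420],None,fx=4,fy=4))"
```

```text
time: 12.52
eef_pos: [0.5163, 0.2261, 0.0551]
ee_rot: [0.991, 0.131, 0.0, -0.004]
force: [-3.2, 12.8, -2.3]
gripper_width: 0.296
finger_force: 6.8
time: 13.15
eef_pos: [0.5161, 0.2245, 0.2061]
ee_rot: [0.992, 0.128, -0.0, 0.001]
force: [0.1, 0.6, -0.2]
gripper_width: 0.387
finger_force: 0.0
time: 13.78
eef_pos: [0.4156, -0.0427, 0.2252]
ee_rot: [0.992, 0.128, 0.0, 0.0]
force: [1.0, -0.2, -0.4]
gripper_width: 0.383
finger_force: 0.0
time: 14.15
eef_pos: [0.4251, -0.1655, 0.2248]
ee_rot: [0.992, 0.124, -0.0, 0.001]
force: [-0.2, 1.7, -0.5]
gripper_width: 0.388
finger_force: 0.0
[292, 185, 31, 7, 121] [0.581 0.192] dock [-0.0215  0.0738]
[319, 190, 21, 21, 292] [0.55 0.13] dock [0.031  0.0287]
[295, 196, 20, 21, 289] [0.535 0.189] dock [-0.0301  0.0287]
[325, 215, 20, 21, 286] [0.492 0.116] dock [ 0.0299 -0.0315]
[300, 221, 21, 21, 296] [0.477 0.174] dock [-0.0298 -0.0318]
[307, 239, 38, 20, 384] [0.436 0.135] dock [-0.0025 -0.0811]
```

View pics/t5c.png

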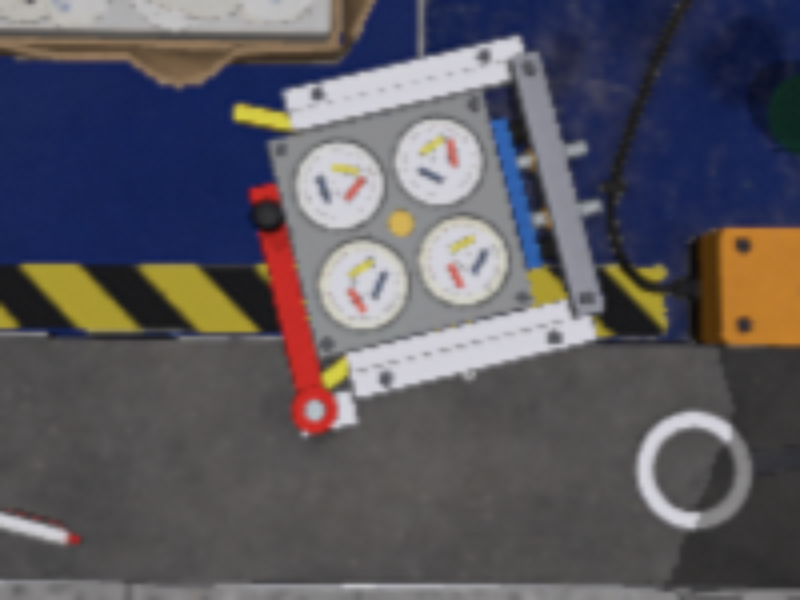

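The pallet is home (disc mean at x≈0, y≈-1 mm in the dock frame). The stop is fully back, the lever lies across behind the pallet against its end stop, and all four discs are in their pockets.

```bash
python3 -c "
from station import env;print(env.sign_off())"
```

```text
the job is handed in; nothing more can be done
None
```

The pallet is docked fully home with the blue stop driven to its end, the lever is swung to its closed stop, and all four discs are in their pockets; the job is handed in (the interface returned no verdict).

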